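# Load the build rack with select-fit compressor pistons

### The job

The four compressor pistons on the wash rack are graded by the paint mark on their crowns, and each bore's seat on the build rack has the colour of the grade it takes. Move the pistons across, lowering each (no dropping or tipping) upright over the post of the seat of its own colour until it stands flat on the seat, and let go. Leave the oil bottle and the clutch pulley where they are.

Things in the scene. Friction and masses are not known exactly. Their poses are not given: they have to be found in the camera images.
- piston_red: loose aluminium piston, 44 mm across, 46 mm high, 0.08 to 0.15 kg, round red paint mark on its crown (top); hollow below (bore 35 mm, 26 mm deep). Origin: centre of its lower rim, z up. At the start it is over a white post of the wash rack: rim 18 mm, crown 64 mm above the bench. The four stand in one straight row, 66 mm apart, in any order.
- seat_red: fixed red seat on the build rack: disc 58 mm across, 6 mm thick, with a steel post in its centre (14 mm across, 16 mm above the disc). Origin: centre of the disc's underside, 12 mm above the bench; z up, x along the row. The four seats stand in one straight row, 66 mm apart, in any order.
- piston_yellow: loose aluminium piston, 44 mm across, 46 mm high, 0.08 to 0.15 kg, round yellow paint mark on its crown (top); hollow below (bore 35 mm, 26 mm deep). Origin: centre of its lower rim, z up. The wash rack (fixed, under the row of pistons) is a steel drip tray 310 x 104 mm, walls 20 mm high, with four white posts 14 mm across, 16 mm high.
- seat_yellow: fixed yellow seat on the build rack: disc 58 mm across, 6 mm thick, with a steel post in its centre (14 mm across, 16 mm above the disc). Origin: centre of the disc's underside, 12 mm above the bench; z up, x along the row. The build rack (fixed, under the seats) is an aluminium bar 300 x 80 x 12 mm with blue end plates 26 mm high.
- piston_green: loose aluminium piston, 44 mm across, 46 mm high, 0.08 to 0.15 kg, round green paint mark on its crown (top); hollow below (bore 35 mm, 26 mm deep). Origin: centre of its lower rim, z up. Same start, wash-rack row and size as the red one. Grip across the diameter with the fingers at the long sides of the row; 22 mm is free between neighbours.
- seat_green: fixed green seat on the build rack: disc 58 mm across, 6 mm thick, with a steel post in its centre (14 mm across, 16 mm above the disc). Origin: centre of the disc's underside, 12 mm above the bench; z up, x along the row. The post goes up inside the piston with 10 mm to spare all round.
- piston_blue: loose aluminium piston, 44 mm across, 46 mm high, 0.08 to 0.15 kg, round blue paint mark on its crown (top); hollow below (bore 35 mm, 26 mm deep). Origin: centre of its lower rim, z up. Same start, wash-rack row and size as the red one. Piston yaw is random and says nothing of the row's direction: take that from the four positions.
- seat_blue: fixed blue seat on the build rack: disc 58 mm across, 6 mm thick, with a steel post in its centre (14 mm across, 16 mm above the disc). Origin: centre of the disc's underside, 12 mm above the bench; z up, x along the row. A seated piston's origin is 6 mm above the seat's, 18 mm above the bench.
- oil_bottle: bystander, loose: dark blue oil bottle with white cap, 54 mm across, 100 mm high, standing on the bench; origin at the centre of its base
- pulley: bystander, loose: grooved dark steel clutch pulley, 111 mm across, 40 mm high, lying flat on the bench; origin at the centre of its underside
Not all that is in view belongs to the job. What is shaped like the piston_red but orange or pink is not meant. What is shaped like the piston_yellow but purple is not meant.

How it is judged:
At the end, for the whole second after the job is handed in: each piston stands upright (within 0.08 rad) over the post of the seat of its own colour, centre within 12 mm of the seat's centre, lower rim within 3 mm of the seat's top face, released and at rest (below 10 mm/s); bottle and pulley within 15 mm of where they started (horizontal distance between piston_red and seat_red below 0.012 m and z of piston_red in the frame of seat_red between 0.003 and 0.009 m and angle between each of piston_red, piston_yellow, piston_green, piston_blue's own z axis and vertical below 0.08 rad and linear speed of each of piston_red, piston_yellow, piston_green, piston_blue below 0.01 m/s and horizontal distance between piston_yellow and seat_yellow below 0.012 m and z of piston_yellow in the frame of seat_yellow between 0.003 and 0.009 m and horizontal distance between piston_green and seat_green below 0.012 m and z of piston_green in the frame of seat_green between 0.003 and 0.009 m and horizontal distance between piston_blue and seat_blue below 0.012 m and z of piston_blue in the frame of seat_blue between 0.003 and 0.009 m and distance of each of oil_bottle, pulley from where it was at the start of the episode below 0.015 m); the robot touches nothing.
It fails at once if a piston is dropped: out of the fingers it moves faster than 0.7 m/s (a fall of about 25 mm) ((contact force between piston_red and the fingers below 0.02 N and linear speed of piston_red above 0.7 m/s) or (contact force between piston_yellow and the fingers below 0.02 N and linear speed of piston_yellow above 0.7 m/s) or (contact force between piston_green and the fingers below 0.02 N and linear speed of piston_green above 0.7 m/s) or (contact force between piston_blue and the fingers below 0.02 N and linear speed of piston_blue above 0.7 m/s)).
It fails at once if a piston is tipped more than 0.7 rad from upright (angle between any of piston_red, piston_yellow, piston_green, piston_blue's own z axis and vertical above 0.7 rad).
It fails at once if the oil bottle or the pulley is moved more than 15 mm (distance of any of oil_bottle, pulley from where it was at the start of the episode above 0.015 m).
It also fails if it takes over 101 s, if anything falls off the work surface, if the arm or the gripper's body presses on something with over 40 N, if the wrist force passes 120 N, or if a joint passes its speed limit or range.

### The arm

A 7-joint arm with a two-finger parallel gripper is mounted at the origin on the work surface. World frame = base frame: x ahead of the robot, y to its left, z up, the work surface at z = 0. Lengths are in m, angles in rad, forces in N, time in s.
With the tool pointing down it reaches from about 0.425 to 0.825 m from the base axis. Payload 3.6 kg.
Tool frame: the origin (TCP) lies at the very end of the fingers, on their centre line; the grasp point (between the pads) lies 19 mm behind it; z points along the fingers, y is the line along which they close (so a half turn about z gives the same grasp; the last joint's range is limited). The gripper opens to 85 mm and grips with 20 to 120 N. Pads are 22 mm wide; open, the fingers measure 114 mm over their backs; the gripper's body (76 mm by 85 mm) begins 54 mm behind the grasp point. The pads swing forward as they close: fully open they stand 13 mm farther back than shut.
Start: joints at [-1.181, 0.615, -0.013, 1.423, 0.008, 1.103, -0.04], TCP at [0.263, 0.595, 0.231] pointing down, gripper open.
Joint ranges: [-3.12, 3.12], [-0.3, 2.06], [-1.34, 1.32], [0.26, 2.42], [-1.36, 4.5], [0.01, 1.98], [-2.84, 2.84]. Speed limits (rad/s): [2.79, 2.79, 3.14, 3.14, 3.14, 3.14, 3.14].

### API

Orientations are given as a unit quaternion [x, y, z, w].
In Python, from cell import sense, camera, camera_model, finish_job, silhouettes gives the robot as it stands. The module is installed in compiled form; this text tells all that it offers.
- The arm moves only by the tool jog_arm, never from a script. Its argument "steps" is a list that holds one entry, the list of rows, each a list of 5 numbers: the shift along the world's x, y, z in cm, then the turn about the world's z in degrees, then the gripper command: -1 is fully open, 1 is shut, values between are in proportion. In form: [[[x, y, z, spin, claw], ...]]. A call has 1 to 5 rows; each row is the pose to reach, as a shift and turn from the pose commanded when the call began; what a row does not reach only later rows make up. A row lasts 1/12 s, in which the tool goes at most 41.7 mm and 7.16 degrees, less where a joint would pass 70% of its speed; a pose out of reach is approached as far as the arm can. A call with a gripper value outside its range is refused whole. The fingers move at their own pace and stop on an object; "squeeze" is the grip in N (left out, the last holds). Time passes only in rows, so rows that repeat a pose let the fingers close. It gives the time, the measured TCP pose, the force, the opening and the grip force at its end, in the units of the state.
- sense(): the state, without advancing time (a new reading comes with each control period).
- camera(name): name is "side" or "top" or "wrist"; returns (picture, depth): 384x512x3 uint8, red, green, blue; 384x512 float32, m along the optical axis (not along the pixel's ray), 0 where there is no reading.
- camera_model(name): a dict with "camera_matrix" (3x3 intrinsics, pixels), "pose" (4x4, takes a point from camera to world coordinates). Camera axes: x right, y up, looking along -z (the intrinsics and any distortion apply to the point x, -y, -z); pixel columns grow to the right and rows downward; lengths in m; the calibration is good to about 2 mm. A picture is of the moment at which its call begins: read the wrist's pose just before it. camera_model takes no time and is no camera call; for the wrist camera it gives the pose at the moment of the call.
- finish_job(): hands the job in; it is judged then, once.
Trained networks look in the newest picture that a camera, given by its name, has taken for a name from the list of things; names that differ only in an ending like _2 or _b are one class to them, and where a whole thing is asked for, a point or a joint stands for the part that bears it (a point fixed in the world has none). Each returns a list of dicts, best first, with "score" (0 to 1); they miss things now and then, are a little off and sometimes report something else, mostly with a low value. They report only what shows in the picture. A call takes as long as a camera call. They do not tell look-alikes from the thing itself.
- silhouettes(camera, query): "pixels" (384x512 bool, what is visible of it) and "box" ([centre column, centre row, width, height] in pixels, round what is visible of it).
The state is a dict: "clock": time; "q": joint angles; "joint_velocities": joint speeds; "joint_torque": joint torques, N m; "eef_pos": TCP position; "eef_rot": TCP orientation; "ft_force": force on the tool from outside, world axes, zero at the start; "moment": the same for the moment, N m; "opening": finger opening in m; "grip_force": force on a finger pad.
Only numpy, scipy, OpenCV 4.12 (cv2) and the standard library are available. Lean on these libraries where they do the work, as an engineer would, in place of code of your own. Each camera call takes 0.05 s, during which the arm holds its last target. There are 200 camera calls.

## Working session

There is one attempt and no reset: what is moved stays moved. The work goes in short steps, Python scripts to look and compute and a tool call to move; the robot and the scene stay as the last step left them, time stands still between calls to the robot, and variables do not carry over. Pictures are saved under pics/ and viewed, at most 14 in all, crops included, and the job is handed in when it is done.

Besides the shell and the picture viewer there is one more tool, called after "Call:" in YAML: its name, and indented under it one key for each argument. jog_arm: Moves the arm, as the interface text tells. Its arguments: {"type":"object","properties":{"steps":{"type":"array"},"squeeze":{"type":"number"}},"required":["steps"]}

```bash
mkdir -p pics; python3 - <<'E'
from cell import *
import cv2,numpy as np
s=sense();print(s['clock'],s['eef_pos'],s['eef_rot'],s['opening'])
for n in ['top','side']:
    p,d=camera(n);cv2.imwrite(f'pics/{n}1.png',p[:,:,::-1]);np.savez(f'{n}1.npz',p=p,d=d)
    m=camera_model(n);print(n,m)
E
```

```text
0.0 [0.26221442 0.59391477 0.23011905] [ 2.06368764e-01  9.78473424e-01 -1.27303947e-03 -2.67542400e-04] 0.08545922956342814
top {'camera_matrix': array([[429.79708858,   0.        , 255.10627456],
       [  0.        , 429.79708858, 187.2375489 ],
       [  0.        ,   0.        ,   1.        ]]), 'pose': array([[ 0.00907149,  0.99601249, -0.08875148,  0.44350554],
       [-0.99992376,  0.00829176, -0.00915033, -0.01365792],
       [-0.00837793,  0.08882772,  0.99601177,  1.29740423],
       [ 0.        ,  0.        ,  0.        ,  1.        ]])}
side {'camera_matrix': array([[475.28737039,   0.        , 255.56557646],
       [  0.        , 475.28737039, 192.35770322],
       [  0.        ,   0.        ,   1.        ]]), 'pose': array([[ 0.9683686 ,  0.1899055 , -0.16185842,  0.36938964],
       [-0.24951769,  0.74160549, -0.62270556, -0.78282108],
       [ 0.00177988,  0.64339505,  0.76553226,  1.00689804],
       [ 0.        ,  0.        ,  0.        ,  1.        ]])}
```

View pics/top1.png

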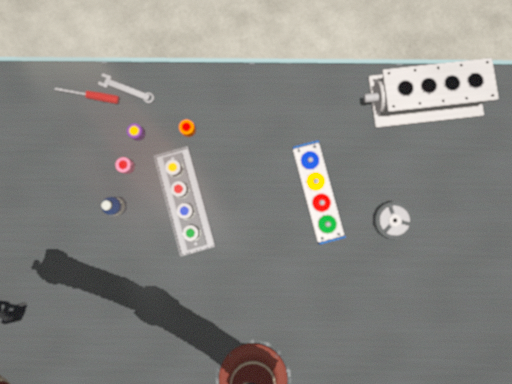

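View pics/side1.png

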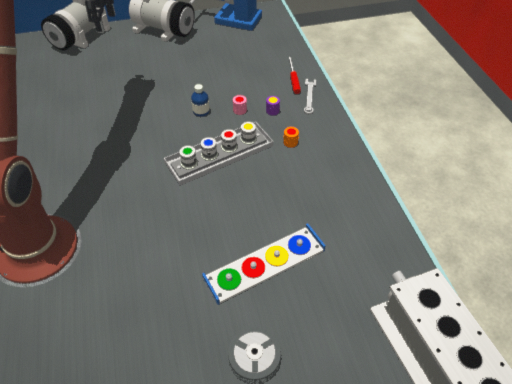

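The wash-rack marks in the top view are yellow (173,167), red (178,189), blue (184,211) and green (190,233). They stand in a row inside the tray, so they fit the description. The look-alikes stand outside it: purple-bodied (135,131), orange-bodied (186,127), pink-bodied (123,165). The seats are blue (310,160), yellow (316,181), red (321,202) and green (327,224). Next I'll locate them and confirm with a crop.

```bash
cat > h.py <<'E'
import numpy as np,cv2
def ray(m,u,v,z):
    K=m['camera_matrix'];T=np.array(m['pose'])
    d=T[:3,:3]@np.array([(u-K[0,2])/K[0,0],-(v-K[1,2])/K[1,1],-1])
    return T[:3,3]+d*(z-T[2,3])/d[2]
R={'red':[(0,8),(173,180)],'yellow':[(22,34)],'green':[(45,80)],'blue':[(104,125)]}
def blobs(p,col,smin=130,vmin=90,amin=8):
    h=cv2.cvtColor(p,cv2.COLOR_RGB2HSV)
    M=np.zeros(h.shape[:2],np.uint8)
    for a,b in R[col]: M|=cv2.inRange(h,(a,smin,vmin),(b,255,255))
    n,l,st,c=cv2.connectedComponentsWithStats(M)
    return [(c[i],st[i,4],st[i,:4]) for i in range(1,n) if st[i,4]>=amin]
def fitrow(P):  # P: name->xy, returns centre, unit dir, fitted pts at 66 mm
    k=list(P);A=np.array([P[i] for i in k]);c=A.mean(0)
    u=np.linalg.svd(A-c)[2][0]; u=u if u[1]>0 else -u
    o=np.argsort((A-c)@u)
    return c,u,{k[j]:(c+u*.066*(i-1.5)) for i,j in enumerate(o)}
E
python3 - <<'E'
from cell import *
from h import *
Z=np.load('top1.npz');p=Z['p'];m=camera_model('top')
P={};S={}
for c in R:
    for (u,v),a,b in blobs(p,c):
        if 155<u<212 and 150<v<250: P[c]=ray(m,u,v,.064)[:2]; print('P',c,u,v,a,P[c])
        if 292<u<345 and 145<v<240 and a>80: S[c]=ray(m,u,v,.018)[:2]; print('S',c,u,v,a,S[c])
for X in (P,S):
    c,u,f=fitrow(X);print(c,u,np.degrees(np.arctan2(u[1],u[0])),{k:v.round(4) for k,v in f.items()})
for n,(u,v) in {'pulley':(393,220),'bottle':(112,206)}.items(): print(n,ray(m,u,v,.04))
crop=cv2.resize(p[110:260,95:355],None,fx=3,fy=3,interpolation=2)
cv2.imwrite('pics/crop1.png',crop[:,:,::-1])
E
```

```text
P red 177.90243902439025 188.26829268292684 41 [0.54857075 0.22037708]
S red 320.8483412322275 202.18009478672985 211 [ 0.5144997  -0.19793313]
P yellow 172.0222222222222 166.6888888888889 45 [0.6111957  0.23901825]
S yellow 315.11162790697676 180.89767441860465 215 [ 0.5780274  -0.18109391]
S green 326.758064516129 223.6236559139785 186 [ 0.4510712  -0.21513026]
P green 189.75757575757575 232.6060606060606 33 [0.42168407 0.18325761]
S blue 309.35675675675674 159.73513513513512 185 [ 0.64176925 -0.16404622]
P blue 183.78571428571428 210.5 28 [0.4846479  0.20185318]
[0.5165246  0.21112653] [0.95945344 0.28186717] 16.37167487980928 {'green': array([0.4215, 0.1832]), 'blue': array([0.4849, 0.2018]), 'red': array([0.5482, 0.2204]), 'yellow': array([0.6115, 0.239 ])}
[ 0.54634189 -0.18955088] [0.9660106  0.25850245] 14.9812214443339 {'green': array([ 0.4507, -0.2151]), 'red': array([ 0.5145, -0.1981]), 'yellow': array([ 0.5782, -0.181 ]), 'blue': array([ 0.642, -0.164])}
pulley [ 0.46318711 -0.40419831  0.04      ]
bottle [0.49678649 0.41727876 0.04      ]
```

View pics/crop1.png

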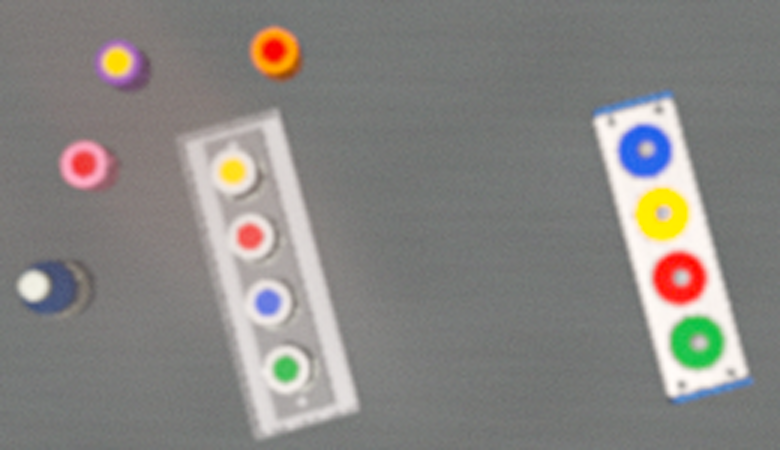

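The crop confirms the four graded pistons in the tray, with the decoys outside it. I'm heading to above red at (0.548, 0.220), gripper spun by 40°.

Call:
jog_arm:
  steps:
    - [[2.2,-2.8,0,6.7,-1],[4.4,-5.7,0,13.4,-1],[6.6,-8.6,0,20,-1],[8.8,-11.5,0,26.8,-1],[11,-14.4,0,33.5,-1]]
  squeeze: 40

```text
clock: 0.52
eef_pos: [0.3731, 0.4489, 0.2308]
eef_rot: [-0.087, 0.996, -0.001, -0.0]
ft_force: [1.4, 0.1, -0.5]
opening: 0.0857
grip_force: 0.0
```

Call:
jog_arm:
  steps:
    - [[2.2,-2.9,0,6.5,-1],[4.4,-5.8,0,6.5,-1],[6.6,-8.6,0,6.5,-1],[8.8,-11.5,0,6.5,-1],[11,-14.4,0,6.5,-1]]

```text
clock: 0.93
eef_pos: [0.4831, 0.3048, 0.2309]
eef_rot: [-0.141, 0.99, -0.0, -0.0]
ft_force: [-0.5, 0.1, 0.1]
opening: 0.0853
grip_force: 0.0
```

Call:
jog_arm:
  steps:
    - [[2.2,-2.9,-1,0,-1],[4.4,-5.8,-3,0,-1],[6.5,-8.5,-5,0,-1],[6.5,-8.5,-8,0,-1],[6.5,-8.5,-8,0,-1]]

```text
clock: 1.35
eef_pos: [0.5455, 0.216, 0.1454]
eef_rot: [-0.138, 0.99, -0.003, -0.006]
ft_force: [-1.2, 0.3, -1.2]
opening: 0.0853
grip_force: 0.0
```

```bash
python3 - <<'E'
from cell import *
from h import *
s=sense();print(s['clock'],s['eef_pos'],s['eef_rot'],s['opening'],s['q'])
m=camera_model('wrist');p,d=camera('wrist');cv2.imwrite('pics/w1.png',p[:,:,::-1])
for c in R:
    for (u,v),a,b in blobs(p,c,amin=150): print(c,u.round(),v.round(),a,b,ray(m,u,v,.064)[:2].round(4))
E
```

```text
1.35 [0.54551404 0.21600421 0.14542306] [-0.13757692  0.99047125 -0.0026662  -0.00567272] 0.08526660018129018 [-0.3168278   0.61992718 -0.15783497  1.70153847  0.12488279  0.84239652
  1.31665537]
red 261.0 203.0 1108 [242 185  38  37] [0.5466 0.2208]
yellow 261.0 284.0 889 [244 269  35  31] [0.6101 0.2395]
green 259.0 9.0 736 [238   0  44  22] [0.4264 0.1852]
blue 260.0 108.0 1390 [240  87  42  43] [0.4831 0.2021]
blue 507.0 212.0 320 [501 189  11  45] [0.5042 0.3939]
```

View pics/w1.png

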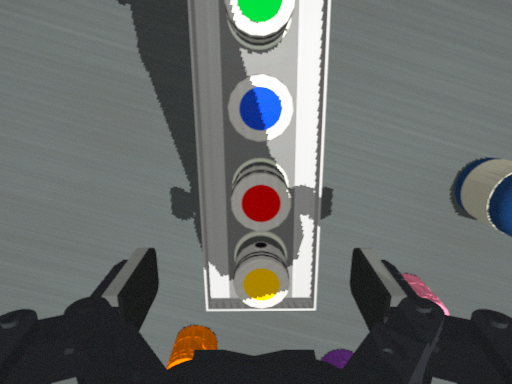

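The wrist view shows red at (261,203), with blue at (260,108) and yellow at (261,284). This agrees with the top view to within 2 mm, so I'm descending onto red.

Call:
jog_arm:
  steps:
    - [[0,-0.1,-2,0,-1],[0,-0.1,-4,0,-1],[0,-0.1,-6,0,-1],[0,-0.1,-7,0,-1],[0,-0.1,-7,0,-1]]

```text
clock: 1.82
eef_pos: [0.546, 0.2218, 0.0804]
eef_rot: [-0.142, 0.99, 0.0, -0.002]
ft_force: [-0.3, 0.3, 0.5]
opening: 0.0855
grip_force: 0.0
```

Call:
jog_arm:
  steps:
    - [[0,0,-1.5,0,-1],[0,0,-3,0,-1],[0,0,-4.5,0,-1],[0,0,-5.2,0,-1],[0,0,-5.2,0,-1]]

```text
clock: 2.23
eef_pos: [0.5471, 0.2212, 0.0292]
eef_rot: [-0.141, 0.99, 0.0, -0.0]
ft_force: [0.6, -0.6, -0.2]
opening: 0.0854
grip_force: 0.0
```

Call:
jog_arm:
  steps:
    - [[0,0,0,0,1],[0,0,0,0,1],[0,0,0,0,1],[0,0,0,0,1],[0,0,0,0,1]]

```text
clock: 2.65
eef_pos: [0.5483, 0.2211, 0.0307]
eef_rot: [-0.141, 0.99, 0.0, 0.001]
ft_force: [-0.4, -0.6, 6.1]
opening: 0.0432
grip_force: 41.0
```

Call:
jog_arm:
  steps:
    - [[0,0,1.5,0,1],[0,0,3.5,0,1],[0,0,5.5,0,1],[0,0,7,0,1],[0,0,7,0,1]]

```text
clock: 3.07
eef_pos: [0.5495, 0.2215, 0.1024]
eef_rot: [-0.141, 0.99, 0.001, 0.003]
ft_force: [0.5, -0.5, -1.1]
opening: 0.043
grip_force: 40.9
```

Call:
jog_arm:
  steps:
    - [[-0.1,-2,0.5,-0.3,1],[-0.4,-5,0.5,-0.6,1],[-0.7,-8.5,0.5,-1,1],[-1,-12,0.5,-1.4,1],[-1.2,-15.5,0.5,-1.4,1]]

```text
clock: 3.48
eef_pos: [0.5342, 0.0641, 0.1032]
eef_rot: [-0.129, 0.992, -0.0, -0.001]
ft_force: [0.2, -0.6, -0.9]
opening: 0.0436
grip_force: 40.9
```

Call:
jog_arm:
  steps:
    - [[-0.3,-3.5,0,0,1],[-0.6,-7,0,0,1],[-0.9,-10.5,0,0,1],[-1.2,-14,0,0,1],[-1.4,-17,0,0,1]]

```text
clock: 3.9
eef_pos: [0.52, -0.1073, 0.1032]
eef_rot: [-0.128, 0.992, -0.0, -0.001]
ft_force: [1.2, -0.0, -0.1]
opening: 0.0431
grip_force: 40.9
```

Call:
jog_arm:
  steps:
    - [[-0.3,-3.2,0,0,1],[-0.5,-6,0,0,1],[-0.7,-8.5,0,0,1],[-0.7,-9.4,0,0,1],[-0.7,-9.4,0,0,1]]

```text
clock: 4.32
eef_pos: [0.5132, -0.2018, 0.1032]
eef_rot: [-0.126, 0.992, -0.001, -0.001]
ft_force: [0.7, -0.2, -2.3]
opening: 0.0435
grip_force: 40.9
```

```bash
python3 - <<'E'
from cell import *
from h import *
s=sense();print(s['clock'],s['eef_pos'],s['eef_rot'],s['opening'],s['q'])
m=camera_model('wrist');p,d=camera('wrist');cv2.imwrite('pics/w2.png',p[:,:,::-1])
for c in R:
    for (u,v),a,b in blobs(p,c,amin=150): print(c,u.round(),v.round(),a,b,ray(m,u,v,.018)[:2].round(4))
E
```

```text
4.3167 [ 0.51323992 -0.20176699  0.1032417 ] [-1.25680093e-01  9.92070201e-01 -5.42520488e-04 -9.67558464e-04] 0.04347196711199072 [ 0.46365518  0.63178644 -0.20051385  1.8476677   0.1905799   0.68199925
  1.97509315]
red 259.0 185.0 2791 [219 159  79  59] [ 0.5033 -0.2009]
red 254.0 290.0 3643 [218 258  73  64] [ 0.5884 -0.1827]
green 257.0 103.0 5361 [215  60  85  88] [ 0.4487 -0.2164]
blue 256.0 25.0 1652 [191  18 132  15] [ 0.4034 -0.2292]
blue 259.0 342.0 1079 [226 329  67  27] [ 0.6362 -0.1657]
```

View pics/w2.png

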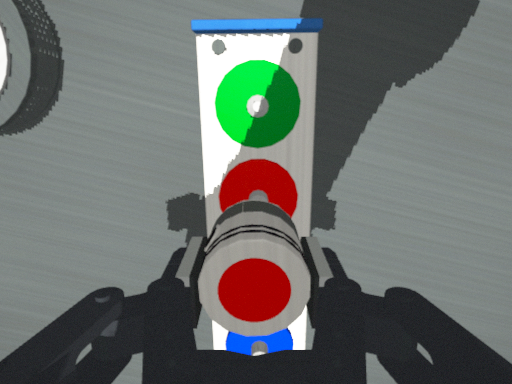

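Red is held upright, with its own seat visible under it at (259,185) and green's seat at (257,103). I'm lowering it now.

Call:
jog_arm:
  steps:
    - [[0,0,-2,0,1],[0,0,-4,0,1],[0,0,-5.5,0,1],[0,0,-6.2,0,1],[0,0,-6.2,0,1]]

```text
clock: 4.78
eef_pos: [0.5138, -0.1952, 0.0406]
eef_rot: [-0.131, 0.991, 0.002, -0.002]
ft_force: [-0.3, 0.7, -0.8]
opening: 0.0432
grip_force: 40.9
```

Call:
jog_arm:
  steps:
    - [[0,0,-0.5,0,1],[0,0,-0.9,0,1],[0,0,-1.2,0,1],[0,0,-1.3,0,1],[0,0,-1.3,0,1]]

```text
clock: 5.2
eef_pos: [0.5152, -0.1981, 0.0307]
eef_rot: [-0.129, 0.992, -0.0, 0.001]
ft_force: [-1.1, -0.3, 5.2]
opening: 0.043
grip_force: 41.5
```

Call:
jog_arm:
  steps:
    - [[0,0,0,0,-0.4],[0,0,0,0,-1],[0,0,0,0,-1],[0,0,0,0,-1],[0,0,0,0,-1]]

```text
clock: 5.62
eef_pos: [0.5145, -0.1985, 0.0292]
eef_rot: [-0.129, 0.992, -0.0, -0.0]
ft_force: [0.4, 0.3, 0.0]
opening: 0.0854
grip_force: 0.0
```

Call:
jog_arm:
  steps:
    - [[0,0,1.5,0,-1],[0,0,4,0,-1],[0,0,7,0,-1],[0,0,8.5,0,-1],[0,0,8.5,0,-1]]

```text
clock: 6.03
eef_pos: [0.5171, -0.1992, 0.1179]
eef_rot: [-0.128, 0.992, -0.002, 0.004]
ft_force: [0.4, -0.1, 0.1]
opening: 0.0854
grip_force: 0.0
```

```bash
python3 - <<'E'
from cell import *
from h import *
s=sense();print(s['clock'],s['eef_pos'],s['opening'])
m=camera_model('top');p,d=camera('top')
for c in R:
    for (u,v),a,b in blobs(p,c):
        if u<345: print(c,u.round(1),v.round(1),a,ray(m,u,v,.064)[:2].round(4))
m=camera_model('wrist');p,d=camera('wrist');cv2.imwrite('pics/w3.png',p[:,:,::-1])
for c in R:
    for (u,v),a,b in blobs(p,c,amin=150): print('w',c,u.round(),v.round(),a,b,ray(m,u,v,.064)[:2].round(4))
E
```

```text
6.0333 [ 0.51706173 -0.19918057  0.1178806 ] 0.08535918368202373
red 101.6 96.6 230 [0.8176 0.4521]
red 185.9 126.2 40 [0.7308 0.2015]
red 122.5 164.1 58 [0.6175 0.3832]
red 319.5 209.3 23 [ 0.4916 -0.1874]
red 226.7 367.8 244 [0.0492 0.072 ]
red 278.8 365.9 120 [ 0.0559 -0.0726]
red 301.2 378.4 208 [ 0.0231 -0.1348]
yellow 133.4 130.3 49 [0.7174 0.3548]
yellow 172.1 166.6 44 [0.6114 0.2388]
yellow 315.6 181.3 221 [ 0.572  -0.1764]
green 326.0 223.9 169 [ 0.45   -0.2058]
green 189.6 232.5 31 [0.4218 0.1838]
blue 309.4 159.8 186 [ 0.6345 -0.1586]
blue 183.7 210.5 23 [0.4846 0.202 ]
w red 254.0 169.0 1126 [218 151  75  51] [ 0.4879 -0.2063]
w red 256.0 210.0 1432 [234 190  44  41] [ 0.5135 -0.1987]
w yellow 255.0 264.0 2915 [221 237  70  59] [ 0.5509 -0.1891]
w green 241.0 90.0 2939 [214  56  64  82] [ 0.4458 -0.2248]
w blue 252.0 21.0 1290 [192  16 125  11] [ 0.4102 -0.2278]
w blue 255.0 327.0 2500 [224 301  64  55] [ 0.5993 -0.176 ]
```

View pics/w3.png

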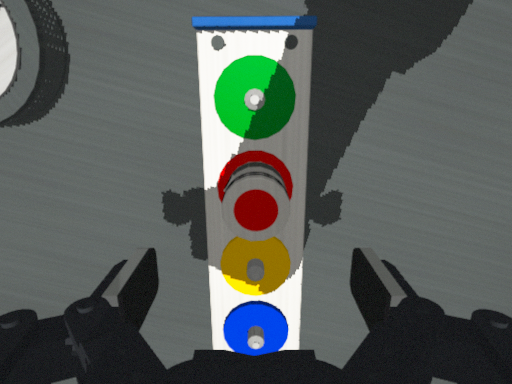

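Red stands flat on its seat, crown mark at (256,210). Yellow is next.

Call:
jog_arm:
  steps:
    - [[0.8,3.5,0,0.4,-1],[1.6,7,0,0.8,-1],[2.4,10.5,0,1.4,-1],[3.2,14,0,1.4,-1],[4,17.5,0,1.4,-1]]

```text
clock: 6.55
eef_pos: [0.5535, -0.0219, 0.1126]
eef_rot: [-0.141, 0.99, 0.0, -0.002]
ft_force: [0.7, -0.2, -0.2]
opening: 0.085
grip_force: 0.0
```

Call:
jog_arm:
  steps:
    - [[0.8,3.5,0,0,-1],[1.6,7,0,0,-1],[2.4,10.5,0,0,-1],[3.2,14,0,0,-1],[4,17.5,0,0,-1]]

```text
clock: 6.97
eef_pos: [0.5935, 0.1529, 0.1122]
eef_rot: [-0.141, 0.99, -0.0, -0.002]
ft_force: [0.1, 1.2, 0.5]
opening: 0.0851
grip_force: 0.0
```

Call:
jog_arm:
  steps:
    - [[0.6,3.3,0,0,-1],[1.2,6.3,0,0,-1],[1.6,8.8,0,0,-1],[1.6,8.8,0,0,-1],[1.6,8.8,0,0,-1]]

```text
clock: 7.38
eef_pos: [0.6088, 0.2418, 0.112]
eef_rot: [-0.143, 0.99, 0.0, -0.002]
ft_force: [-0.0, -0.8, -0.4]
opening: 0.0856
grip_force: 0.0
```

Call:
jog_arm:
  steps:
    - [[0,0,-2.5,0,-1],[0,0,-5,0,-1],[0,0,-7.2,0,-1],[0,0,-8.5,0,-1],[0,0,-8.5,0,-1]]

```text
clock: 7.8
eef_pos: [0.6078, 0.2362, 0.025]
eef_rot: [-0.14, 0.99, -0.002, -0.004]
ft_force: [-0.4, -0.0, -0.5]
opening: 0.0857
grip_force: 0.0
```

Call:
jog_arm:
  steps:
    - [[0,0,0,0,1],[0,0,0,0,1],[0,0,0,0,1],[0,0,0,0,1],[0,0,0,0,1]]

```text
clock: 8.22
eef_pos: [0.6117, 0.2399, 0.0311]
eef_rot: [-0.141, 0.99, 0.0, 0.002]
ft_force: [0.1, -0.9, 4.7]
opening: 0.043
grip_force: 40.7
```

Call:
jog_arm:
  steps:
    - [[0,0,1.5,0,1],[0,0,3.5,0,1],[0,0,5.5,0,1],[0,0,7.5,0,1],[0,0,7.5,0,1]]

```text
clock: 8.63
eef_pos: [0.6131, 0.241, 0.109]
eef_rot: [-0.141, 0.99, 0.001, 0.004]
ft_force: [1.3, 0.3, -1.3]
opening: 0.0431
grip_force: 40.9
```

Call:
jog_arm:
  steps:
    - [[-0.1,-2,0,-0.3,1],[-0.4,-5,0,-0.6,1],[-0.7,-8.5,0,-1,1],[-1,-12,0,-1.4,1],[-1.2,-15.5,0,-1.4,1]]

```text
clock: 9.05
eef_pos: [0.5973, 0.0832, 0.1034]
eef_rot: [-0.129, 0.992, -0.0, -0.001]
ft_force: [0.3, -0.2, -0.4]
opening: 0.043
grip_force: 41.0
```

Call:
jog_arm:
  steps:
    - [[-0.3,-3.5,0,0,1],[-0.6,-7,0,0,1],[-0.9,-10.5,0,0,1],[-1.2,-14,0,0,1],[-1.4,-17,0,0,1]]

```text
clock: 9.47
eef_pos: [0.5831, -0.0885, 0.1034]
eef_rot: [-0.128, 0.992, -0.0, -0.001]
ft_force: [0.0, 0.1, -1.0]
opening: 0.0429
grip_force: 41.0
```

Call:
jog_arm:
  steps:
    - [[-0.3,-3.2,0,0,1],[-0.5,-6,0,0,1],[-0.7,-8.5,0,0,1],[-0.7,-9.5,0,0,1],[-0.7,-9.5,0,0,1]]

```text
clock: 9.88
eef_pos: [0.5763, -0.1845, 0.1034]
eef_rot: [-0.126, 0.992, -0.001, -0.001]
ft_force: [0.2, -0.1, -1.8]
opening: 0.0428
grip_force: 41.0
```

Call:
jog_arm:
  steps:
    - [[0,0,0,0,1],[0,0,-2,0,1],[0,0,-4,0,1],[0,0,-5.5,0,1],[0,0,-6.2,0,1]]

```text
clock: 10.3
eef_pos: [0.5767, -0.1759, 0.0402]
eef_rot: [-0.131, 0.991, 0.002, -0.002]
ft_force: [-0.8, 0.2, -1.0]
opening: 0.0427
grip_force: 41.0
```

Call:
jog_arm:
  steps:
    - [[0,0,-0.5,0,1],[0,0,-0.9,0,1],[0,0,-1.2,0,1],[0,0,-1.3,0,1],[0,0,-1.3,0,1]]

```text
clock: 10.72
eef_pos: [0.5783, -0.1791, 0.0311]
eef_rot: [-0.129, 0.992, 0.0, 0.001]
ft_force: [-2.5, 1.2, 4.1]
opening: 0.0425
grip_force: 41.5
```

Call:
jog_arm:
  steps:
    - [[0,0,0,0,-0.4],[0,0,0,0,-1],[0,0,0,0,-1],[0,0,0,0,-1],[0,0,0,0,-1]]

```text
clock: 11.13
eef_pos: [0.5777, -0.1806, 0.0294]
eef_rot: [-0.129, 0.992, -0.0, 0.0]
ft_force: [0.1, 1.6, -0.8]
opening: 0.0853
grip_force: 0.0
```

Call:
jog_arm:
  steps:
    - [[0,0,1.5,0,-1],[0,0,4,0,-1],[0,0,7,0,-1],[0,0,8.5,0,-1],[0,0,8.5,0,-1]]

```text
clock: 11.55
eef_pos: [0.5804, -0.1811, 0.1184]
eef_rot: [-0.128, 0.992, -0.002, 0.004]
ft_force: [1.2, 1.1, 0.9]
opening: 0.0855
grip_force: 0.0
```

Call:
jog_arm:
  steps:
    - [[-0.8,3.4,0,0.4,-1],[-1.6,6.8,0,0.8,-1],[-2.5,10.2,0,1.4,-1],[-3.3,13.6,0,1.4,-1],[-4.1,17,0,1.4,-1]]

```text
clock: 11.97
eef_pos: [0.5353, -0.0091, 0.1134]
eef_rot: [-0.14, 0.99, 0.0, -0.001]
ft_force: [0.6, -0.4, -0.4]
opening: 0.0856
grip_force: 0.0
```

Call:
jog_arm:
  steps:
    - [[-0.8,3.4,0,0,-1],[-1.6,6.8,0,0,-1],[-2.5,10.2,0,0,-1],[-3.3,13.6,0,0,-1],[-4.1,17,0,0,-1]]

```text
clock: 12.38
eef_pos: [0.4944, 0.1609, 0.1135]
eef_rot: [-0.141, 0.99, -0.0, -0.001]
ft_force: [1.0, 1.6, 0.8]
opening: 0.0854
grip_force: 0.0
```

Call:
jog_arm:
  steps:
    - [[-0.7,2.5,0,0,-1],[-1.1,4.2,0,0,-1],[-1.1,4.2,0,0,-1],[-1.1,4.2,0,0,-1],[-1.1,4.2,0,0,-1]]

```text
clock: 12.8
eef_pos: [0.4846, 0.1999, 0.1137]
eef_rot: [-0.14, 0.99, -0.001, -0.001]
ft_force: [0.7, -0.8, -0.3]
opening: 0.0855
grip_force: 0.0
```

```bash
python3 - <<'E'
from cell import *
from h import *
s=sense();print(s['clock'],s['eef_pos'],s['opening'])
m=camera_model('wrist');p,d=camera('wrist');cv2.imwrite('pics/w4.png',p[:,:,::-1])
for c in R:
    for (u,v),a,b in blobs(p,c,amin=150): print('w',c,u.round(),v.round(),a,b,ray(m,u,v,.064)[:2].round(4))
p,d=camera('top');cv2.imwrite('pics/t4.png',cv2.resize(p[110:260,95:355],None,fx=3,fy=3,interpolation=2)[:,:,::-1])
E
```

```text
12.8 [0.48456073 0.19986947 0.11365719] 0.08547628646118495
w green 258.0 104.0 1887 [234  80  49  50] [0.4198 0.1833]
w blue 258.0 214.0 1443 [236 193  45  42] [0.4833 0.2019]
```

View pics/t4.png

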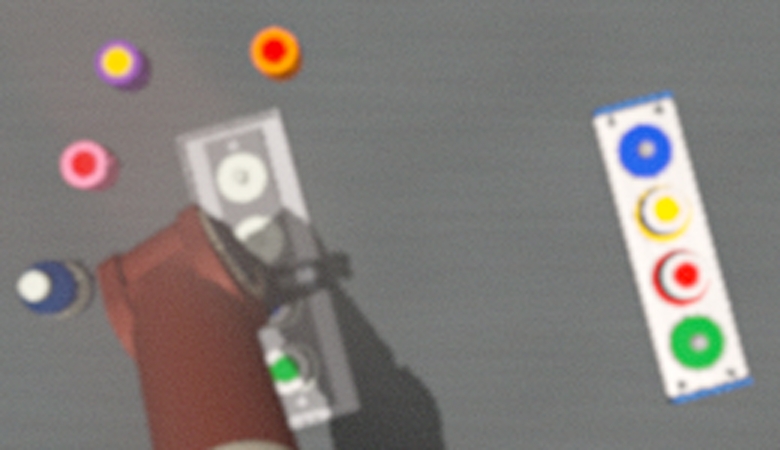

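Yellow and red are seated, crowns at (666,209) and (686,274) in the crop. Blue is next, and the wrist camera puts it at (258,214), right under the tool.

Call:
jog_arm:
  steps:
    - [[0,0,-2.5,0,-1],[0,0,-5,0,-1],[0,0,-7.2,0,-1],[0,0,-8.5,0,-1],[0,0,-8.5,0,-1]]

```text
clock: 13.32
eef_pos: [0.4831, 0.199, 0.0266]
eef_rot: [-0.139, 0.99, -0.001, -0.003]
ft_force: [-0.6, -0.3, -0.8]
opening: 0.0856
grip_force: 0.0
```

Call:
jog_arm:
  steps:
    - [[0,0,0,0,1],[0,0,0,0,1],[0,0,0,0,1],[0,0,0,0,1],[0,0,0,0,1]]

```text
clock: 13.73
eef_pos: [0.4855, 0.2018, 0.0307]
eef_rot: [-0.14, 0.99, 0.0, 0.001]
ft_force: [-0.4, -0.4, 6.0]
opening: 0.0428
grip_force: 40.7
```

Call:
jog_arm:
  steps:
    - [[0,0,1.5,0,1],[0,0,3.5,0,1],[0,0,5.5,0,1],[0,0,7.5,0,1],[0,0,7.5,0,1]]

```text
clock: 14.15
eef_pos: [0.4867, 0.2027, 0.108]
eef_rot: [-0.141, 0.99, 0.001, 0.004]
ft_force: [0.5, 0.4, -1.5]
opening: 0.0433
grip_force: 40.9
```

Call:
jog_arm:
  steps:
    - [[0.8,-2,0,-0.3,1],[2.2,-5.2,0,-0.6,1],[3.6,-8.4,0,-1,1],[5,-11.6,0,-1.4,1],[6.4,-14.8,0,-1.4,1]]

```text
clock: 14.57
eef_pos: [0.5484, 0.0521, 0.1036]
eef_rot: [-0.129, 0.992, -0.0, -0.001]
ft_force: [0.0, -0.0, -1.4]
opening: 0.0432
grip_force: 41.0
```

Call:
jog_arm:
  steps:
    - [[1.4,-3.2,0,0,1],[2.8,-6.4,0,0,1],[4.2,-9.6,0,0,1],[5.6,-12.8,0,0,1],[6.8,-15.8,0,0,1]]

```text
clock: 14.98
eef_pos: [0.6165, -0.1067, 0.1033]
eef_rot: [-0.128, 0.992, -0.0, -0.001]
ft_force: [1.7, -0.0, -0.3]
opening: 0.0428
grip_force: 41.0
```

Call:
jog_arm:
  steps:
    - [[1.3,-3,0,0,1],[2.2,-5,0,0,1],[2.6,-6,0,0,1],[2.6,-6,0,0,1],[2.6,-6,0,0,1]]

```text
clock: 15.4
eef_pos: [0.6417, -0.163, 0.1034]
eef_rot: [-0.129, 0.992, 0.001, -0.001]
ft_force: [-0.4, 0.7, -0.6]
opening: 0.0433
grip_force: 41.0
```

Call:
jog_arm:
  steps:
    - [[0,0,0,0,1],[0,0,-2,0,1],[0,0,-4,0,1],[0,0,-5.5,0,1],[0,0,-6.2,0,1]]

```text
clock: 15.82
eef_pos: [0.6407, -0.1609, 0.0402]
eef_rot: [-0.131, 0.991, 0.002, -0.002]
ft_force: [-0.5, -0.1, -1.8]
opening: 0.0432
grip_force: 41.0
```

Call:
jog_arm:
  steps:
    - [[0,0,-0.5,0,1],[0,0,-0.9,0,1],[0,0,-1.2,0,1],[0,0,-1.3,0,1],[0,0,-1.3,0,1]]

```text
clock: 16.23
eef_pos: [0.6431, -0.1636, 0.0308]
eef_rot: [-0.129, 0.992, 0.0, 0.001]
ft_force: [-1.3, 2.0, 3.3]
opening: 0.0432
grip_force: 41.3
```

Call:
jog_arm:
  steps:
    - [[0,0,0,0,-0.4],[0,0,0,0,-1],[0,0,0,0,-1],[0,0,0,0,-1],[0,0,0,0,-1]]

```text
clock: 16.65
eef_pos: [0.6426, -0.1646, 0.0293]
eef_rot: [-0.128, 0.992, -0.0, 0.0]
ft_force: [0.7, 0.3, 0.3]
opening: 0.0857
grip_force: 0.0
```

Call:
jog_arm:
  steps:
    - [[0,0,1.5,0,-1],[0,0,4,0,-1],[0,0,7,0,-1],[0,0,8.5,0,-1],[0,0,8.5,0,-1]]

```text
clock: 17.07
eef_pos: [0.6456, -0.1649, 0.1189]
eef_rot: [-0.128, 0.992, -0.002, 0.004]
ft_force: [-0.1, 0.5, -0.2]
opening: 0.0855
grip_force: 0.0
```

Call:
jog_arm:
  steps:
    - [[-1.8,2.9,0,0.4,-1],[-3.7,5.8,0,0.8,-1],[-5.5,8.7,0,1.4,-1],[-7.4,11.6,0,1.4,-1],[-9.3,14.5,0,1.4,-1]]

```text
clock: 17.48
eef_pos: [0.5478, -0.0183, 0.1133]
eef_rot: [-0.14, 0.99, 0.0, -0.001]
ft_force: [0.7, -0.2, 0.5]
opening: 0.0856
grip_force: 0.0
```

Call:
jog_arm:
  steps:
    - [[-1.8,2.9,0,0,-1],[-3.7,5.8,0,0,-1],[-5.5,8.7,0,0,-1],[-7.4,11.6,0,0,-1],[-9.3,14.5,0,0,-1]]

```text
clock: 17.9
eef_pos: [0.455, 0.1265, 0.1136]
eef_rot: [-0.14, 0.99, -0.0, -0.001]
ft_force: [-0.0, 0.2, 0.7]
opening: 0.0856
grip_force: 0.0
```

Call:
jog_arm:
  steps:
    - [[-1.8,2.9,0,0,-1],[-3.2,5,0,0,-1],[-3.6,5.8,0,0,-1],[-3.6,5.8,0,0,-1],[-3.6,5.8,0,0,-1]]

```text
clock: 18.32
eef_pos: [0.4209, 0.1827, 0.1139]
eef_rot: [-0.141, 0.99, -0.001, -0.0]
ft_force: [0.0, -0.9, 0.3]
opening: 0.0856
grip_force: 0.0
```

```bash
python3 - <<'E'
from cell import *
from h import *
s=sense();print(s['clock'],s['eef_pos'],s['opening'])
m=camera_model('wrist');p,d=camera('wrist')
for c in R:
    for (u,v),a,b in blobs(p,c,amin=150): print('w',c,u.round(),v.round(),a,b,ray(m,u,v,.064)[:2].round(4))
E
```

```text
18.3167 [0.42092029 0.18273792 0.11392149] 0.08556666680682434
w green 255.0 213.0 1422 [234 193  44  42] [0.42   0.1831]
```

Call:
jog_arm:
  steps:
    - [[0,0,-2.5,0,-1],[0,0,-5,0,-1],[0,0,-7.2,0,-1],[0,0,-8.5,0,-1],[0,0,-8.5,0,-1]]

```text
clock: 18.78
eef_pos: [0.4202, 0.1806, 0.0268]
eef_rot: [-0.139, 0.99, -0.002, -0.002]
ft_force: [-0.1, -0.5, -0.6]
opening: 0.0853
grip_force: 0.0
```

Call:
jog_arm:
  steps:
    - [[0,0,0,0,1],[0,0,0,0,1],[0,0,0,0,1],[0,0,0,0,1],[0,0,0,0,1]]

```text
clock: 19.2
eef_pos: [0.4215, 0.1836, 0.0305]
eef_rot: [-0.14, 0.99, 0.0, 0.001]
ft_force: [-0.3, -1.0, 6.1]
opening: 0.0431
grip_force: 40.6
```

Call:
jog_arm:
  steps:
    - [[0,0,1.5,0,1],[0,0,3.5,0,1],[0,0,5.5,0,1],[0,0,7.5,0,1],[0,0,7.5,0,1]]

```text
clock: 19.62
eef_pos: [0.4224, 0.1846, 0.1076]
eef_rot: [-0.141, 0.99, 0.001, 0.003]
ft_force: [1.2, 0.1, -1.4]
opening: 0.0432
grip_force: 41.2
```

Call:
jog_arm:
  steps:
    - [[0.6,-2,0,-0.3,1],[1.5,-5.2,0,-0.6,1],[2.4,-8.4,0,-1,1],[3.3,-11.7,0,-1.4,1],[4,-15,0,-1.4,1]]

```text
clock: 20.03
eef_pos: [0.4607, 0.0322, 0.1039]
eef_rot: [-0.129, 0.992, -0.0, -0.0]
ft_force: [1.0, -0.3, -1.6]
opening: 0.0434
grip_force: 41.2
```

Call:
jog_arm:
  steps:
    - [[0.5,-3.3,0,0,1],[0.9,-6.6,0,0,1],[1,-9.9,0,0,1],[1,-13.2,0,0,1],[0.8,-16.5,0,0,1]]

```text
clock: 20.45
eef_pos: [0.4683, -0.1329, 0.1037]
eef_rot: [-0.129, 0.992, 0.0, -0.0]
ft_force: [0.3, -0.6, -0.7]
opening: 0.0428
grip_force: 41.2
```

Call:
jog_arm:
  steps:
    - [[-0.7,-3.2,0,0,1],[-1.3,-6,0,0,1],[-1.8,-8.3,0,0,1],[-1.8,-8.3,0,0,1],[-1.8,-8.3,0,0,1]]

```text
clock: 20.87
eef_pos: [0.4493, -0.216, 0.1036]
eef_rot: [-0.127, 0.992, 0.0, -0.001]
ft_force: [0.4, 0.7, -1.0]
opening: 0.0428
grip_force: 41.2
```

Call:
jog_arm:
  steps:
    - [[0,0,0,0,1],[0,0,-2,0,1],[0,0,-4,0,1],[0,0,-5.5,0,1],[0,0,-6.2,0,1]]

```text
clock: 21.28
eef_pos: [0.45, -0.2119, 0.0406]
eef_rot: [-0.13, 0.991, 0.001, -0.001]
ft_force: [-0.2, 1.2, -1.3]
opening: 0.043
grip_force: 41.2
```

Call:
jog_arm:
  steps:
    - [[0,0,-0.5,0,1],[0,0,-0.9,0,1],[0,0,-1.2,0,1],[0,0,-1.3,0,1],[0,0,-1.3,0,1]]

```text
clock: 21.7
eef_pos: [0.4511, -0.2139, 0.0305]
eef_rot: [-0.129, 0.992, -0.0, 0.001]
ft_force: [-1.5, 0.8, 3.1]
opening: 0.043
grip_force: 41.8
```

Call:
jog_arm:
  steps:
    - [[0,0,0,0,-0.4],[0,0,0,0,-1],[0,0,0,0,-1],[0,0,0,0,-1],[0,0,0,0,-1]]

```text
clock: 22.12
eef_pos: [0.4506, -0.2145, 0.0293]
eef_rot: [-0.129, 0.992, -0.0, 0.0]
ft_force: [-0.7, -0.3, -0.2]
opening: 0.0853
grip_force: 0.0
```

Call:
jog_arm:
  steps:
    - [[0,0,1.5,0,-1],[0,0,4,0,-1],[0,0,7,0,-1],[0,0,10,0,-1],[0,0,12,0,-1]]

```text
clock: 22.53
eef_pos: [0.4513, -0.2147, 0.1518]
eef_rot: [-0.129, 0.992, -0.001, 0.001]
ft_force: [0.4, -0.1, 0.2]
opening: 0.0855
grip_force: 0.0
```

Call:
jog_arm:
  steps:
    - [[0,3,0,0,-1],[0.5,6.5,0,0,-1],[1,10,0,0,-1],[1.5,13.5,0,0,-1],[2,17,0,0,-1]]

```text
clock: 22.95
eef_pos: [0.4704, -0.043, 0.1494]
eef_rot: [-0.128, 0.992, -0.0, 0.0]
ft_force: [1.0, 0.4, -0.3]
opening: 0.0853
grip_force: 0.0
```

```bash
python3 - <<'E'
from cell import *
from h import *
s=sense();print(s['clock'],s['eef_pos'],s['opening'])
m=camera_model('top');p,d=camera('top')
h={'green':[.4507,-.2151],'red':[.5145,-.1981],'yellow':[.5782,-.181],'blue':[.642,-.164]}
for c in R:
    for (u,v),a,b in blobs(p,c):
        x=ray(m,u,v,.064)[:2]
        if 290<u<345 and 140<v<250: print(c,u.round(1),v.round(1),a,x.round(4),(1e3*(x-h[c])).round(1))
cv2.imwrite('pics/t5.png',cv2.resize(p[110:260,280:420],None,fx=4,fy=4,interpolation=2)[:,:,::-1])
p,d=camera('side');cv2.imwrite('pics/s5.png',cv2.resize(p[210:384,190:340],None,fx=3,fy=3,interpolation=2)[:,:,::-1])
E
```

```text
22.95 [ 0.47044804 -0.04303039  0.14941153] 0.08525155080542232
red 315.7 204.9 35 [ 0.5041 -0.1766] [-10.4  21.5]
red 323.2 201.3 46 [ 0.5144 -0.198 ] [-0.1  0.1]
yellow 316.7 179.4 49 [ 0.5775 -0.1796] [-0.7  1.4]
yellow 312.5 186.3 35 [ 0.5575 -0.1676] [-20.7  13.4]
green 328.9 223.5 37 [ 0.4511 -0.214 ] [0.4 1.1]
blue 311.3 157.1 39 [ 0.6424 -0.1642] [ 0.4 -0.2]
blue 306.1 164.5 30 [ 0.6206 -0.1492] [-21.4  14.8]
blue 337.5 238.5 13 [ 0.409  -0.2381] [-233.   -74.1]
```

View pics/t5.png

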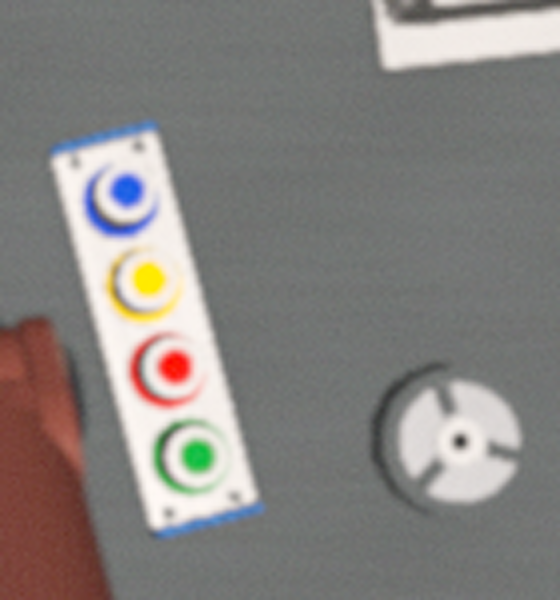

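View pics/s5.png

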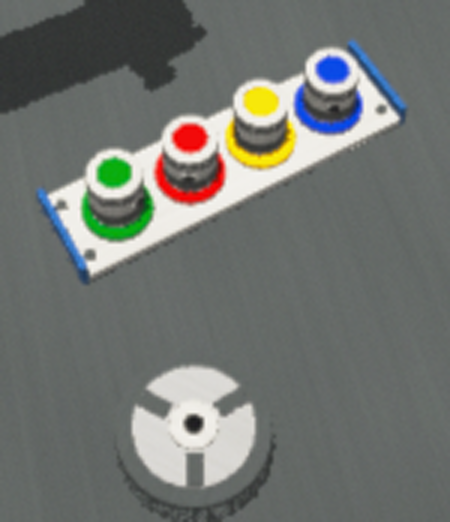

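All four pistons stand flat on the seats of their own colour, with crowns in the top crop at blue (127,190), yellow (148,280), red (175,367) and green (197,457). Each is within 2 mm of its seat centre, and the gripper is clear.

```bash
python3 -c "
from cell import *
print(finish_job())"
```

```text
the job is handed in; nothing more can be done
None
```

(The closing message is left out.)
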